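Close up the slide dryer and start it

TASK

Get the bench slide dryer ready to run, pushing with the fingertips only: push its open drawer fully home, then push the raised cover down until it is shut, and then press the start button down. Do not shove the dryer along the counter, do not press the button before drawer and cover are shut, and leave the cup, jar and bottle standing beside it where they are; nothing is to be gripped or lifted.

Things in the scene. Friction and masses are not known exactly. Their poses are not given: they have to be found in the camera images.
- dryer: Slide dryer: low white box 190 deep (x), 170 wide (y), its flat deck 72 mm above the counter; loose on rubber feet, about 4 kg. Origin: centre of its underside. Its x points from its front (drawer, towards the robot) to its back, y to its left; its turn varies. The cover lies over the back of the deck; the 65 mm strip before it has the start button at its right and a fixed round dial at its left
- drawer (a joint): How far the drawer is pulled out of the dryer's front, in m; 0 = fully home, at most 0.075. It slides stiffly (about 1.5 N) along the dryer's x axis and stays where it is left. An open carton of slides is fixed in it
- drawer_face (a point): Centre of the outside of the drawer's flat front panel, 37 mm above the counter; moves with the drawer. The panel is grey, upright, 140 wide and 48 high (13 to 61 mm above the counter) and 10 thick; shut, it covers the dryer's front and its outside stands 105 mm before the dryer's origin
- cover (a joint): Opening angle of the cover, in rad; 0 = shut, lying flat on the deck, at most 1.2. Its stiff hinge along the back (about 0.16 N m) keeps it where it is left; it does not fall shut by itself, and a few N pressed on it move it
- cover_hinge (a point): Middle of the cover's hinge axis, which runs along the dryer's y axis at its back, 87 mm behind the dryer's origin and 79 mm above the counter; fixed to the dryer
- cover_edge (a point): Middle of the cover's free edge, on its outer (top) face; moves with it. The cover is a flat grey plate 118 long from hinge axis to free edge, 150 wide; its outer face lies 8 mm outside the hinge axis (87 mm above the counter when shut) and looks up and backwards while the cover is open
- start (a joint): How far the start button is pressed in, in m; 0 = up, 0.005 = fully down. A spring pushes it back up; fully down takes about 4 N
- start_top (a point): Centre of the top of the start button: round, black, 12 mm radius, in a grey housing of 20 mm radius on the front right of the deck; its top is 93 mm above the counter, 9 mm above the housing; pressed straight down
- sample_cup: Bystander: sample cup with a green screw lid, 48 across, 66 high, loose; origin at the centre of its underside
- jar: Bystander: small jar with a white screw cap, 36 across, 79 high, loose; origin at the centre of its underside
- strip_bottle: Bystander: slim black test-strip bottle, 42 across, 114 high, loose; origin at the centre of its underside. Cup, jar and bottle may stand in one another's places, beside the dryer and beside its open drawer

How it is judged:
By the outcome, as a careful person would: the job done as asked, in the order asked, and still so for the second after the job is handed in, with the robot touching nothing.
It also fails if it takes over 48 s, if anything falls off the work surface, if the arm or the gripper's body presses on something with over 40 N, if the wrist force passes 120 N, or if a joint passes its speed limit or range.

ROBOT

A 6-joint arm with a two-finger parallel gripper is mounted at the origin on a cart in front of the work surface, level with it; the furniture and walls round the work are solid. World frame = base frame: x ahead of the robot, y to its left, z up, the work surface at z = 0. Lengths are in m, angles in rad, forces in N, time in s.
With the tool pointing down it reaches from about 0.325 to 0.775 m from the base axis. Payload 9.3 kg.
Tool frame: the origin (TCP) lies midway between the tips of the shut fingers; the grasp point (between the pads) lies 19 mm behind it (bot.grip_point_offset is the distance from the TCP to the grasp point, in m); z points along the fingers, y is the line along which they close (so a half turn about z gives the same grasp; the last joint's range is limited). The gripper opens to 85 mm and grips with 20 to 120 N. Pads are 22 mm wide; open, the fingers measure 114 mm over their backs; the gripper's body (76 mm by 85 mm) begins 54 mm behind the grasp point. The pads swing forward as they close: fully open they stand 13 mm farther back than shut.
Start: joints at [1.098, 0.259, 0.021, 1.334, 0, 1.418], TCP at [0.173, 0.522, 0.198] pointing down, gripper open.
Joint ranges: [-3.04, 3.04], [-0.91, 1.82], [-1.04, 1.36], [-1.92, 1.95], [-1.52, 1.45], [-3.14, 3.14]. Speed limits (rad/s): [2.22, 2.22, 2.79, 3.14, 3.14, 3.14].

INTERFACE

Orientations are given as a unit quaternion [x, y, z, w].
In Python, from rig import bot gives the robot as it stands.
- The arm moves only by the shell command python3 -m jog 'ROWS' [OPENING]. ROWS is JSON, a list of rows, each an object with "translation": the shift along the tool's x, y, z in cm, a list of three; "angular": the turn, a rotation vector about the tool's x, y, z in rad, a list of three. In form: [{"translation": [x, y, z], "angular": [rx, ry, rz]}, ...]. A call has 1 to 12 rows; each row shifts and turns the commanded pose from where the row before left it, along the tool's axes as they then stand; what a row does not reach is not made up. A row lasts 1/12 s, in which the tool goes at most 41.7 mm and 7.16 degrees, less where a joint would pass 70% of its speed; a pose out of reach is approached as far as the arm can. A call is refused whole if a number of a shift passes 4.17 or a number of a turn 0.125, either way. A call with a gripper value outside its range is refused whole. OPENING is the opening in per cent of the stroke, from 0 (shut) to 100 (fully open), set as the call begins (- or left out, the last holds). The fingers move at their own pace and stop on an object; the grip force is fixed at half the most. Time passes only in rows, so rows that do not move let the fingers close. It gives the time, the measured TCP pose, the force, the opening and the grip force at its end, in the units of the state.
- bot.read_state(): the state, without advancing time (a new reading comes with each control period).
- bot.snapshot(name): name is "scene" or "top"; returns a dict with "frame" (400x640x3 uint8, red, green, blue), "fx", "fy", "cx", "cy" (pixels), "k1" (the pictures are not rectified: a ray, as slopes to the right and down, at radius r is drawn at 1 + k1 r^2 times it, then the intrinsics apply), "R" (3x3) and "t" (3): a world point X has camera coordinates R X + t. Camera axes: x right, y down, z forward; pixel columns grow to the right and rows downward; lengths in m; the calibration is good to about 2 mm. A picture is of the moment at which its call begins. There is no depth.
- bot.close_job(): hands the job in; it is judged then, once.
The state is a dict: "t": time; "qpos": joint angles; "qvel": joint speeds; "tau": joint torques, N m; "eef_pos": TCP position; "orientation": TCP orientation; "force": force on the tool from outside, world axes, zero at the start; "torque": the same for the moment, N m; "opening": finger opening in m; "finger_force": force on a finger pad.
Only numpy, scipy, OpenCV 4.12 (cv2) and the standard library are available. Lean on these libraries where they do the work, as an engineer would, in place of code of your own. Each camera call takes 0.05 s, during which the arm holds its last target. There are 200 camera calls.

## Working session

There is one attempt and no reset: what is moved stays moved. The work goes in short steps, Python scripts to look and compute and a shell command to move; the robot and the scene stay as the last step left them, time stands still between calls to the robot, and variables do not carry over. Pictures are saved under pics/ and viewed, at most 10 in all, crops included, and the job is handed in when it is done.

```bash
mkdir -p pics; cat > h.py <<'E'
import numpy as np, cv2
from rig import bot
def snap(n):
    return bot.snapshot(n)
def ray(s,u,v):
    K=np.array([[s['fx'],0,s['cx']],[0,s['fy'],s['cy']],[0,0,1.]])
    x=(u-s['cx'])/s['fx'];y=(v-s['cy'])/s['fy'];a,b=x,y
    for _ in range(20):
        f=1+s['k1']*(a*a+b*b);a,b=x/f,y/f
    R=np.array(s['R']);t=np.array(s['t'])
    return -R.T@t, R.T@np.array([a,b,1.])
def onz(s,u,v,z):
    o,d=ray(s,u,v);return o+d*(z-o[2])/d[2]
def proj(s,X):
    c=np.array(s['R'])@np.array(X)+np.array(s['t']);a,b=c[0]/c[2],c[1]/c[2];f=1+s['k1']*(a*a+b*b)
    return s['fx']*a*f+s['cx'],s['fy']*b*f+s['cy']
def save(s,name): cv2.imwrite('pics/'+name,cv2.cvtColor(np.asarray(s['frame']),cv2.COLOR_RGB2BGR))
E
python3 - <<'E'
from h import *
np.set_printoptions(precision=3,suppress=True)
for n in('scene','top'):
    s=snap(n);save(s,n+'0.png');print(n,s['fx'],s['k1'],ray(s,s['cx'],s['cy']),s['R'])
st=bot.read_state();print({k:st[k] for k in('t','eef_pos','orientation','force','opening')})
E
```

```text
scene 430.05098313453067 -0.11500877362740662 (array([ 0.116, -0.258,  0.726]), array([ 0.555,  0.328, -0.764])) [[ 0.491 -0.871 -0.018]
 [-0.671 -0.365 -0.645]
 [ 0.555  0.328 -0.764]]
top 367.4575439037229 -0.08095740458798273 (array([0.528, 0.004, 0.925]), array([ 0.087,  0.018, -0.996])) [[-0.016 -1.    -0.02 ]
 [-0.996  0.017 -0.087]
 [ 0.087  0.018 -0.996]]
{'t': 0.1, 'eef_pos': array([0.173, 0.522, 0.197]), 'orientation': array([ 0.159,  0.987, -0.001, -0.   ]), 'force': array([-0.483,  0.17 ,  0.144]), 'opening': 0.08548035593704983}
```

View pics/scene0.png

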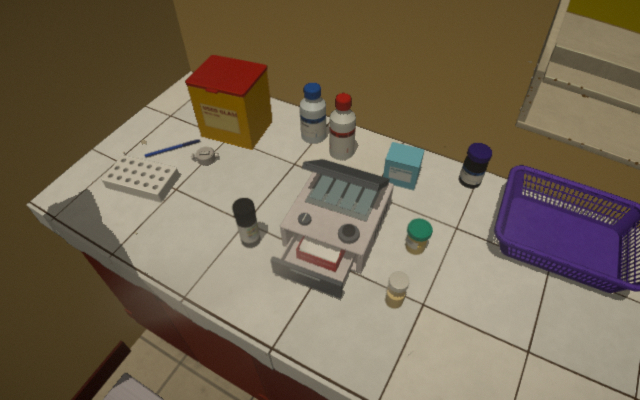

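View pics/top0.png

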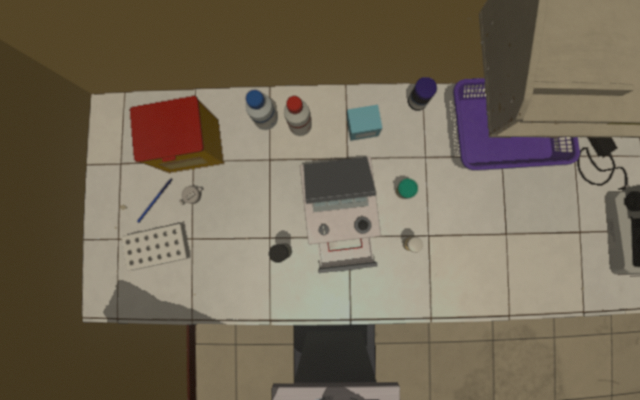

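The dryer is at about (340,210) in top. The cover is raised at (338,178), the drawer front is at (347,265), the start button at (362,225) and the dial at (323,230). The black bottle is at (279,253), the green-lidded cup at (407,188) and the jar at (414,243). I'll zoom in on both views.

```bash
python3 - <<'E'
import cv2
a=cv2.imread('pics/top0.png')[145:280,255:430];b=cv2.imread('pics/scene0.png')[150:310,225:445]
a=cv2.resize(a,None,fx=4,fy=4,interpolation=cv2.INTER_CUBIC);b=cv2.resize(b,None,fx=3.5,fy=3.5,interpolation=cv2.INTER_CUBIC)
cv2.imwrite('pics/topc.png',a);cv2.imwrite('pics/scec.png',b)
E
```

```text
(no output)
```

View pics/topc.png

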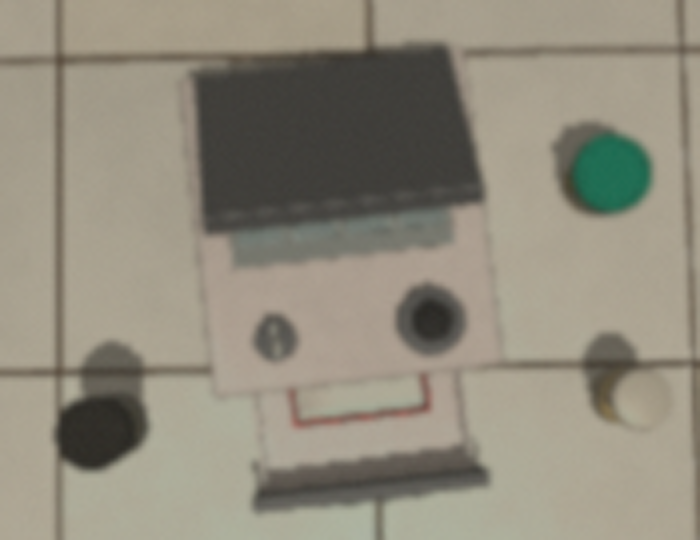

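View pics/scec.png

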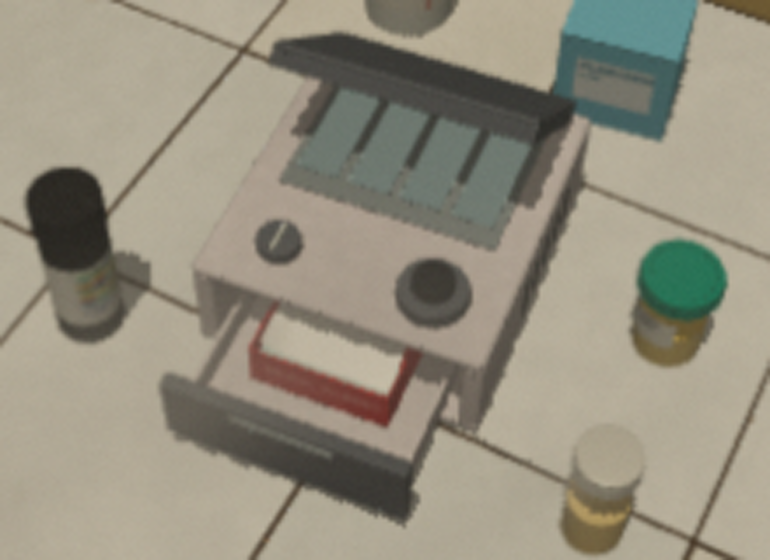

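```bash
cat > m.py <<'E'
from h import *
np.set_printoptions(precision=4,suppress=True)
T=snap('top');S=snap('scene')
tc=lambda u,v:(255+u/4,145+v/4)
sc=lambda u,v:(225+u/3.5,150+v/3.5)
fl=onz(T,*tc(215,395),.072);fr=onz(T,*tc(503,360),.072)
fl2=onz(S,*sc(200,268),.072);fr2=onz(S,*sc(478,362),.072)
print('front corners',fl,fr,np.linalg.norm(fl-fr),fl2,fr2)
b=onz(T,*tc(432,318),.093);b2=onz(S,*sc(436,281),.093);print('button',b,b2)
d=onz(T,*tc(257,508),.061);e=onz(T,*tc(489,482),.061);print('drawer',d,e,np.linalg.norm(d-e))
d2=onz(S,*sc(165,380),.061);e2=onz(S,*sc(410,468),.061);print('drawerS',d2,e2,np.linalg.norm(d2-e2))
def tri(p,q):
    o,a=ray(T,*p);r,c=ray(S,*q)
    A=np.stack([a,-c],1);x=np.linalg.lstsq(A,r-o,rcond=None)[0]
    P,Q=o+a*x[0],r+c*x[1];return (P+Q)/2,np.linalg.norm(P-Q)
print('cover L',tri(tc(206,216),sc(273,42)));print('cover R',tri(tc(480,188),sc(540,120)))
yaws=[np.arctan2(*(-(v[1]-v[0])[[0]],(v[1]-v[0])[1])) if 0 else np.arctan2((v[0]-v[1])[1],(v[0]-v[1])[0])-np.pi/2 for v in((fl,fr),(fl2,fr2),(d,e),(d2,e2))]
print('yaw',yaws);y=np.mean(yaws);X=np.array([np.cos(y),np.sin(y),0])
mid=(fl+fr+fl2+fr2)/4;O=mid+.095*X;O[2]=0;print('origin',O,'dist face',[np.dot(O-p,X) for p in ((d+e)/2,(d2+e2)/2)],'hinge',O+.087*X)
for n,p,z in(('cup',tc(611,173),.066),('jar',tc(641,399),.079),('bottle',tc(97,433),.114)):print(n,onz(T,*p,z))
E
python3 m.py
```

```text
front corners [0.5058 0.0576 0.072 ] [ 0.5232 -0.1093  0.072 ] 0.16776078527978475 [0.5047 0.0498 0.072 ] [ 0.5222 -0.1087  0.072 ]
button [ 0.5477 -0.067   0.093 ] [ 0.544  -0.0725  0.093 ]
drawer [0.4395 0.0346 0.061 ] [ 0.4524 -0.1008  0.061 ] 0.1359890350197366
drawerS [0.4406 0.032  0.061 ] [ 0.456  -0.1037  0.061 ] 0.13665140656122501
cover L (array([0.6014, 0.0563, 0.1567]), np.float64(0.0009358221323282568))
cover R (array([ 0.615 , -0.0906,  0.1578]), np.float64(0.005000436481338794))
yaw [np.float64(0.10422815463860635), np.float64(0.11030037557474115), np.float64(0.09513494732465055), np.float64(0.11305428630415193)]
origin [ 0.6084 -0.0176  0.    ] dist face [np.float64(0.16320736791856905), np.float64(0.1611955141503412)] hinge [ 0.6949 -0.0084  0.    ]
cup [ 0.6317 -0.1769  0.066 ]
jar [ 0.4995 -0.187   0.079 ]
bottle [0.4869 0.1203 0.114 ]
```

Both views agree. The yaw is about 0.106, the origin (0.608, −0.018), the drawer is about 57 mm open and the cover about 0.66 rad. The dimensions check: front width 168 against 170, hinge to edge 117 against 118. I'll set out now with the gripper shut, first aligning the tool with the dryer.

```bash
python3 -m jog '[{"translation":[0,0,0],"angular":[0,0,-0.107]},{"translation":[0,0,0],"angular":[0,0,-0.107]},{"translation":[0,0,0],"angular":[0,0,-0.107]},{"translation":[0,0,0],"angular":[0,0,-0.107]},{"translation":[-1.1,-3.8,0],"angular":[0,0,0]},{"translation":[-1.1,-3.8,0],"angular":[0,0,0]},{"translation":[-1.1,-3.8,0],"angular":[0,0,0]},{"translation":[-1.1,-3.8,0],"angular":[0,0,0]},{"translation":[-1.1,-3.8,0],"angular":[0,0,0]},{"translation":[-1.1,-3.8,0],"angular":[0,0,0]},{"translation":[-1.1,-3.8,0],"angular":[0,0,0]}]' 0
cat > g.py <<'E'
import sys
from h import *
from scipy.spatial.transform import Rotation as Ro
st=bot.read_state();R=Ro.from_quat(st['orientation']).as_matrix()
p=np.array([float(v) for v in sys.argv[1:4]])
np.set_printoptions(precision=3,suppress=True)
print('t',st['t'],'tool shift cm',R.T@(p-st['eef_pos'])*100,'tooly',R[:,1],'z',R[:,2],'F',st['force'])
E
python3 g.py 0.40 -0.04 0.198
```

```text
t: 1.12
eef_pos: [0.2782, 0.2643, 0.1979]
orientation: [-0.054, 0.999, 0.0, 0.0]
force: [1.5, 0.8, -0.2]
opening: 0.0001
finger_force: 0.0
t 1.1167 tool shift cm [ -8.802 -31.573  -0.011] tooly [-0.109  0.994  0.   ] z [ 0.  0. -1.] F [ 1.474  0.844 -0.228]
```

```bash
python3 -m jog '[{"translation":[-1.1,-3.95,0],"angular":[0,0,0]},{"translation":[-1.1,-3.95,0],"angular":[0,0,0]},{"translation":[-1.1,-3.95,0],"angular":[0,0,0]},{"translation":[-1.1,-3.95,0],"angular":[0,0,0]},{"translation":[-1.1,-3.95,0],"angular":[0,0,0]},{"translation":[-1.1,-3.95,0],"angular":[0,0,0]},{"translation":[-1.1,-3.95,0],"angular":[0,0,0]},{"translation":[-1.1,-3.95,0],"angular":[0,0,0]},{"translation":[0,0,4],"angular":[0,0,0]},{"translation":[0,0,4],"angular":[0,0,0]},{"translation":[0,0,4],"angular":[0,0,0]},{"translation":[0,0,4],"angular":[0,0,0]}]'
python3 g.py 0.4475 -0.0345 0.038; python3 - <<'E'
from h import *
S=snap('scene');save(S,'s1.png');a=cv2.resize(cv2.imread('pics/s1.png')[130:330,205:445],None,fx=3,fy=3,interpolation=2);cv2.imwrite('pics/s1c.png',a)
E
```

```text
t: 2.12
eef_pos: [0.3996, -0.0391, 0.0364]
orientation: [-0.053, 0.999, -0.0, 0.0]
force: [1.0, -0.8, -0.1]
opening: -0.0002
finger_force: 0.0
t 2.1167 tool shift cm [-4.815 -0.055 -0.151] tooly [-0.107  0.994 -0.   ] z [ 0.001 -0.    -1.   ] F [ 1.01  -0.783 -0.08 ]
```

View pics/s1c.png

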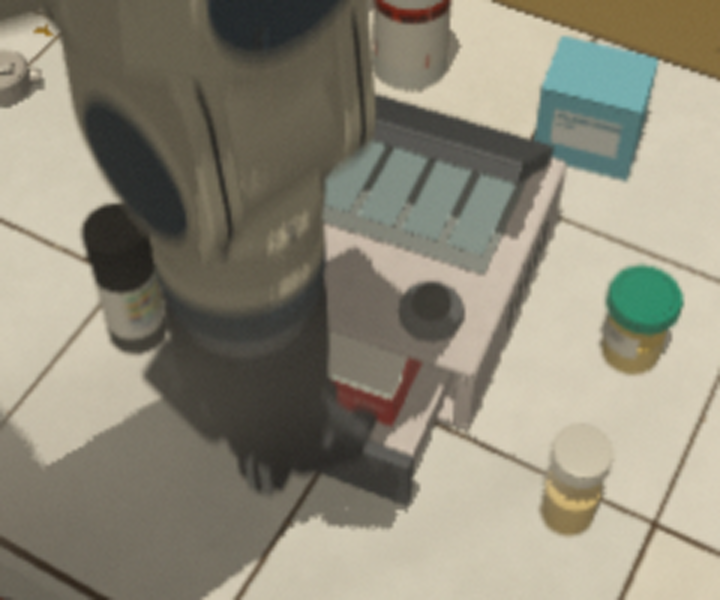

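The fingers stand in front of the drawer panel at about (265,480), and the bystanders are clear. Pushing now.

```bash
python3 -m jog '[{"translation":[-1.5,0,0],"angular":[0,0,0]},{"translation":[-1,0,0],"angular":[0,0,0]},{"translation":[-0.6,0,0],"angular":[0,0,0]},{"translation":[-0.6,0,0],"angular":[0,0,0]},{"translation":[-0.6,0,0],"angular":[0,0,0]},{"translation":[-0.6,0,0],"angular":[0,0,0]},{"translation":[-0.6,0,0],"angular":[0,0,0]},{"translation":[-0.6,0,0],"angular":[0,0,0]},{"translation":[-0.6,0,0],"angular":[0,0,0]},{"translation":[-0.6,0,0],"angular":[0,0,0]},{"translation":[-0.6,0,0],"angular":[0,0,0]}]'
python3 -m jog '[{"translation":[-0.4,0,0],"angular":[0,0,0]},{"translation":[-0.4,0,0],"angular":[0,0,0]},{"translation":[0,0,0],"angular":[0,0,0]}]'
python3 g.py 0.504 -0.029 0.038
```

```text
t: 3.08
eef_pos: [0.4789, -0.0301, 0.0379]
orientation: [-0.054, 0.999, -0.0, -0.0]
force: [-0.0, -1.0, 0.4]
opening: 0.0004
finger_force: 0.0
t: 3.33
eef_pos: [0.487, -0.0293, 0.0378]
orientation: [-0.054, 0.999, 0.0, 0.0]
force: [-0.3, 0.0, -0.0]
opening: -0.0
finger_force: 0.0
t 3.3333 tool shift cm [-1.695 -0.159 -0.019] tooly [-0.108  0.994 -0.   ] z [ 0.  0. -1.] F [-0.336  0.027 -0.042]
```

```bash

python3 -m jog '[{"translation":[-0.2,0,0],"angular":[0,0,0]},{"translation":[-0.2,0,0],"angular":[0,0,0]}]'
python3 -m jog '[{"translation":[-0.1,0,0],"angular":[0,0,0]},{"translation":[0,0,0],"angular":[0,0,0]}]'
python3 - <<'E'
from h import *
S=snap('top');save(S,'t2.png');a=cv2.resize(cv2.imread('pics/t2.png')[145:280,255:430],None,fx=4,fy=4,interpolation=2);cv2.imwrite('pics/t2c.png',a)
E
```

```text
t: 3.5
eef_pos: [0.4901, -0.0288, 0.0378]
orientation: [-0.054, 0.999, 0.0, -0.0]
force: [-0.6, 0.7, -0.8]
opening: 0.0001
finger_force: 0.0
t: 3.67
eef_pos: [0.4914, -0.0288, 0.0379]
orientation: [-0.054, 0.999, -0.0, 0.0]
force: [-0.8, 0.4, 0.3]
opening: -0.0002
finger_force: 0.0
```

View pics/t2c.png

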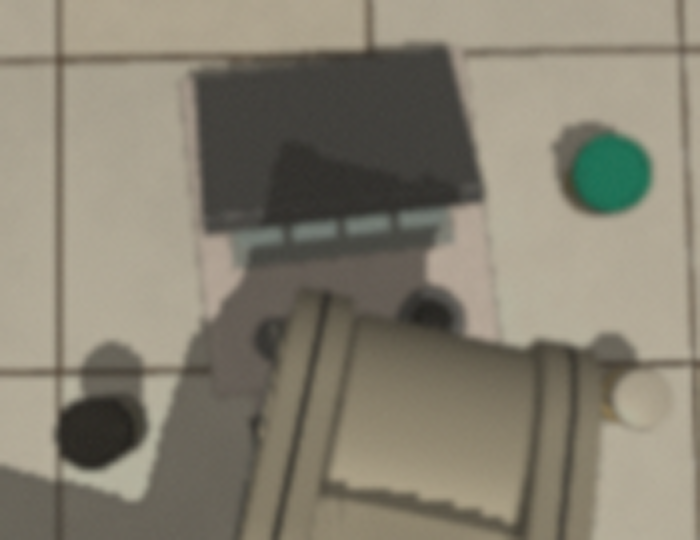

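The dryer hasn't moved, and the drawer end just shows at (258,425), nearly home. I'll creep until the force rises.

```bash

for i in 1 2; do python3 -m jog '[{"translation":[-0.1,0,0],"angular":[0,0,0]},{"translation":[0,0,0],"angular":[0,0,0]}]' | egrep 'eef|force:' | head -2; done
```

```text
eef_pos: [0.4923, -0.0286, 0.0379]
force: [0.1, 0.1, -0.2]
eef_pos: [0.4934, -0.0285, 0.0379]
force: [-0.0, -0.2, 0.1]
```

```bash

python3 -m jog '[{"translation":[-0.1,0,0],"angular":[0,0,0]},{"translation":[-0.1,0,0],"angular":[0,0,0]}]' | egrep 'eef|^force:'
python3 -m jog '[{"translation":[-0.1,0,0],"angular":[0,0,0]},{"translation":[0,0,0],"angular":[0,0,0]}]' | egrep 'eef|^force:'
```

```text
eef_pos: [0.4953, -0.0283, 0.0379]
force: [-0.6, -0.0, 0.7]
eef_pos: [0.4965, -0.0282, 0.0379]
force: [-0.8, 1.0, -0.9]
```

```bash

python3 -m jog '[{"translation":[-0.1,0,0],"angular":[0,0,0]},{"translation":[0,0,0],"angular":[0,0,0]}]' | egrep 'eef|^force:'
python3 -m jog '[{"translation":[-0.1,0,0],"angular":[0,0,0]},{"translation":[0,0,0],"angular":[0,0,0]}]' | egrep 'eef|^force:'
```

```text
eef_pos: [0.4974, -0.0281, 0.0379]
force: [-0.3, -0.4, 0.3]
eef_pos: [0.4984, -0.028, 0.0379]
force: [-0.3, -0.2, 0.2]
```

```bash
python3 - <<'E'
from h import *
S=snap('top');save(S,'t3.png');T=snap('scene');save(T,'s3.png')
a=cv2.resize(cv2.imread('pics/t3.png')[145:280,255:430],None,fx=4,fy=4,interpolation=2)[:480]
b=cv2.resize(cv2.imread('pics/s3.png')[160:310,245:445],None,fx=3,fy=3,interpolation=2)
c=np.zeros((600,800,3),np.uint8);c[:450,:200]=a[30:,:200] ;c[:450,200:800]=b;cv2.imwrite('pics/c3.png',c)
E
```

```text
(no output)
```

View pics/c3.png

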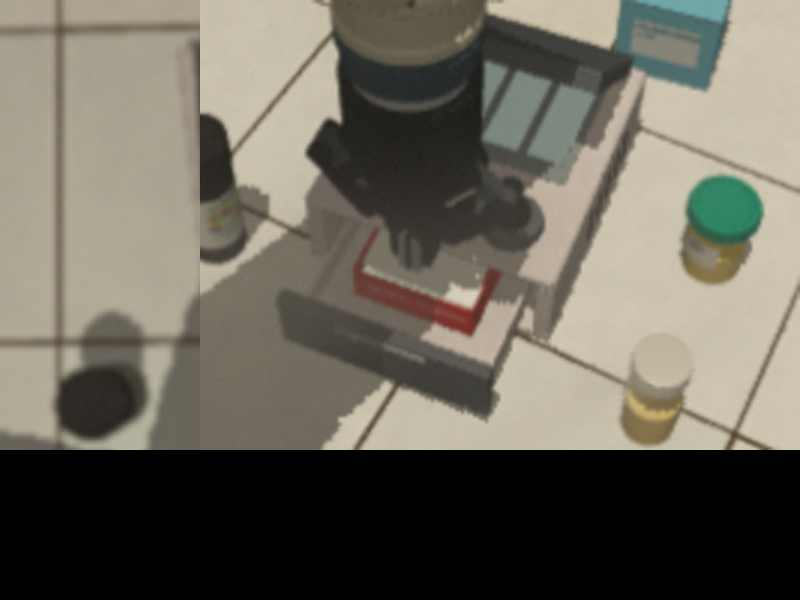

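```bash
python3 - <<'E'
from h import *
np.set_printoptions(precision=4,suppress=True)
S=snap('scene');st=bot.read_state();print(st['eef_pos'],st['qpos'],st['opening'],proj(S,st['eef_pos']),proj(S,[.3996,-.0391,.0364]))
for z in(.04,.06,.08,.1,.12,.14):print(z,onz(S,315,247,z),onz(S,293,293,z))
E
```

```text
[ 0.4982 -0.028   0.0379] [-0.2244  0.277  -0.3863  0.9075 -0.     -0.3326] -0.00010485890654765988 (np.float64(316.4510789812337), np.float64(255.5561573436013)) (np.float64(294.5934719881109), np.float64(299.64501045191065))
0.04 [ 0.5126 -0.0167  0.04  ] [ 0.408 -0.031  0.04 ]
0.06 [ 0.501  -0.0237  0.06  ] [ 0.3994 -0.0376  0.06  ]
0.08 [ 0.4895 -0.0308  0.08  ] [ 0.3909 -0.0442  0.08  ]
0.1 [ 0.4779 -0.0378  0.1   ] [ 0.3824 -0.0508  0.1   ]
0.12 [ 0.4663 -0.0448  0.12  ] [ 0.3739 -0.0574  0.12  ]
0.14 [ 0.4547 -0.0518  0.14  ] [ 0.3653 -0.064   0.14  ]
```

The picture shows the drawer still open, with its left top corner at (280,292) as before. The fingertips have passed over the panel and now hover above the carton at (410,250). They appear about 20 mm higher than the reported TCP height. I'll back out over the panel, then touch the counter lightly to check the tip height.

```bash

python3 -m jog '[{"translation":[0,0,-1.5],"angular":[0,0,0]},{"translation":[0,0,-1.5],"angular":[0,0,0]},{"translation":[2,0,0],"angular":[0,0,0]},{"translation":[2,0,0],"angular":[0,0,0]},{"translation":[2,0,0],"angular":[0,0,0]},{"translation":[2,0,0],"angular":[0,0,0]},{"translation":[2,0,0],"angular":[0,0,0]},{"translation":[0,0,1.5],"angular":[0,0,0]},{"translation":[0,0,1.5],"angular":[0,0,0]},{"translation":[0,0,0],"angular":[0,0,0]}]' | egrep 'eef|^force:|^t:'
python3 -m jog '[{"translation":[0,0,0.5],"angular":[0,0,0]},{"translation":[0,0,0.5],"angular":[0,0,0]},{"translation":[0,0,0.5],"angular":[0,0,0]},{"translation":[0,0,0.3],"angular":[0,0,0]}]' | egrep 'eef|^force:'
python3 - <<'E'
from h import *
S=snap('scene');save(S,'s4.png');b=cv2.resize(cv2.imread('pics/s4.png')[180:330,230:390],None,fx=4,fy=4,interpolation=2)
cv2.imwrite('pics/c4.png',b);print(proj(S,bot.read_state()['eef_pos']))
E
```

```text
t: 5.7
eef_pos: [0.3973, -0.0385, 0.0364]
force: [-0.1, 0.8, 0.2]
eef_pos: [0.399, -0.0388, 0.0195]
force: [-0.4, -0.4, -0.1]
(np.float64(294.66563422119566), np.float64(304.4057584416927))
```

View pics/c4.png

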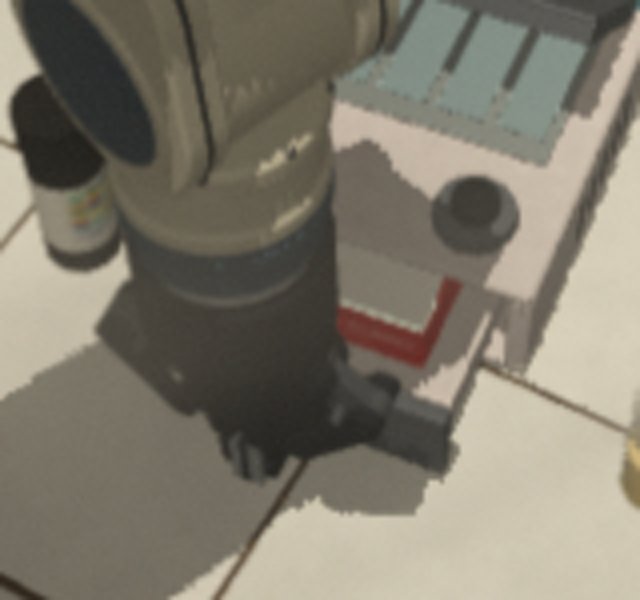

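The tip is at crop (250,478), which is pixel (292,299). The reported TCP projects to (295,304), so the tip still seems about 15 mm high. Touching the counter gently.

```bash

python3 -m jog '[{"translation":[0,0,0.5],"angular":[0,0,0]},{"translation":[0,0,0.4],"angular":[0,0,0]},{"translation":[0,0,0],"angular":[0,0,0]}]' | egrep 'eef|^force:'
python3 -m jog '[{"translation":[0,0,0.2],"angular":[0,0,0]},{"translation":[0,0,0.2],"angular":[0,0,0]},{"translation":[0,0,0],"angular":[0,0,0]}]' | egrep 'eef|^force:'
python3 - <<'E'
from h import *
s0=cv2.imread('pics/scene0.png').astype(int)
S=snap('scene');save(S,'s5.png');f=cv2.imread('pics/s5.png').astype(int)
print(proj(S,bot.read_state()['eef_pos']))
g=f.max(2)
for v in range(290,316):print(v,g[v,280:310])
E
```

```text
eef_pos: [0.3985, -0.0386, 0.0102]
force: [-0.5, 0.3, 0.6]
eef_pos: [0.3987, -0.0387, 0.0066]
force: [-0.0, -0.3, 0.0]
(np.float64(295.1344538856888), np.float64(307.4618900837511))
290 [118 115  99  65  51  43  44  43  44  42  42  44  44  43  41  42  40  42
  40  40  41  42  40  39  39  40  41  42  44  41]
291 [117 116 113  86  58  48  45  41  43  45  44  43  42  44  43  43  43  40
  40  39  39  40  42  42  39  41  43  43  43  45]
292 [118 118 114 111  92  61  46  45  48  61  61  51  41  41  42  42  39  40
  41  41  39  39  40  41  42  43  44  43  44  42]
293 [117 117 118 116 110  72  46  50  58  74  60  45  43  40  40  42  41  40
  38  40  39  41  42  44  41  42  41  43  41  41]
294 [118 118 118 118 115  80  50  53  72  77  56  45  43  42  43  40  38  41
  40  37  39  41  41  42  43  40  41  41  41  42]
295 [118 116 118 119 113  87  55  54  71  76  54  48  57  51  45  42  39  41
  36  39  40  38  39  41  42  40  39  40  40  40]
296 [117 119 120 118 115  91  57  53  72  76  59  49  69  74  70  53  42  40
  37  39  37  40  42  45  42  40  42  40  41  40]
297 [116 118 117 115 118 110 
[... 1683 characters left out ...]
111  88  69  90
 131 150 193 206 206 202 204 206 205 205 205 206]
311 [117 118 116 115 117 115 115 116 117 115 116 116 117 117  98  71  79 133
 186 201 205 206 206 206 206 205 205 205 206 206]
312 [116 117 115 117 115 118 114 116 118 116 116 118 117 108  81  70 125 183
 203 207 207 207 206 204 205 206 205 205 206 207]
313 [113 115 117 116 117 115 116 116 118 117 117 116 111  88  70  95 173 201
 207 207 206 207 204 204 204 207 206 205 206 207]
314 [113 115 116 115 117 116 117 117 117 117 117 116  98  78  99 142 189 202
 206 206 206 205 203 206 206 205 206 204 206 204]
315 [117 116 115 117 117 117 117 117 117 118 120 112  88  92 153 192 202 205
 204 203 205 204 203 204 204 204 203 206 205 205]
```

```bash

python3 -m jog '[{"translation":[0,0,0.2],"angular":[0,0,0]},{"translation":[0,0,0.2],"angular":[0,0,0]},{"translation":[0,0,0],"angular":[0,0,0]}]' | egrep 'eef|^force:'
python3 -m jog '[{"translation":[0,0,0.2],"angular":[0,0,0]},{"translation":[0,0,0],"angular":[0,0,0]}]' | egrep 'eef|^force:'
python3 -m jog '[{"translation":[0,0,0.2],"angular":[0,0,0]},{"translation":[0,0,0],"angular":[0,0,0]}]' | egrep 'eef|^force:'
python3 -m jog '[{"translation":[0,0,0.2],"angular":[0,0,0]},{"translation":[0,0,0],"angular":[0,0,0]}]' | egrep 'eef|^force:'
```

```text
eef_pos: [0.3986, -0.0387, 0.0026]
force: [0.9, 0.5, 0.6]
eef_pos: [0.3987, -0.0387, 0.0006]
force: [0.7, -0.3, 0.2]
eef_pos: [0.3987, -0.0388, -0.0014]
force: [0.4, -0.2, -0.6]
eef_pos: [0.3987, -0.0387, -0.0034]
force: [-0.2, -0.3, -1.0]
```

```bash

python3 -m jog '[{"translation":[0,0,0.2],"angular":[0,0,0]},{"translation":[0,0,0.2],"angular":[0,0,0]},{"translation":[0,0,0],"angular":[0,0,0]}]' | egrep 'eef|^force:'
python3 -m jog '[{"translation":[0,0,0.2],"angular":[0,0,0]},{"translation":[0,0,0],"angular":[0,0,0]}]' | egrep 'eef|^force:'
python3 -m jog '[{"translation":[0,0,0.2],"angular":[0,0,0]},{"translation":[0,0,0],"angular":[0,0,0]}]' | egrep 'eef|^force:'
```

```text
eef_pos: [0.3986, -0.0387, -0.0075]
force: [0.8, 0.6, 0.1]
eef_pos: [0.3987, -0.0388, -0.0094]
force: [-0.9, 0.7, 0.2]
eef_pos: [0.3987, -0.0388, -0.0114]
force: [0.3, -0.7, -0.4]
```

```bash
cat > tip.py <<'E'
from h import *
S=snap('scene');save(S,'s6.png');g=cv2.imread('pics/s6.png').max(2);st=bot.read_state()
print(st['eef_pos'],st['force'],st['tau'].round(2),proj(S,st['eef_pos']))
for v in range(296,318,1):print(v,g[v,284:304])
E
python3 tip.py
python3 - <<'E'
from h import *
S=snap('scene')
for z in(0,.005,.01,.015,.02,.025):print(z,proj(S,[.3987,-.0387,z]))
E
```

```text
[ 0.39867481 -0.03873288 -0.01125632] [-0.09565956  0.57083032 -0.65442402] [-1.000e-02 -4.003e+01  2.459e+01 -9.000e-02 -0.000e+00  0.000e+00] (np.float64(295.6642182360338), np.float64(311.8322808873374))
296 [88 56 42 40 41 39 41 41 40 40 40 40 36 39 39 38 39 40 39 38]
297 [111  84  54  42  39  43  66  54  42  38  40  38  37  38  38  38  39  38
  38  40]
298 [114  99  62  42  50  58  71  53  41  37  37  39  37  38  36  36  39  39
  40  40]
299 [117 110  72  47  64  74  70  49  45  43  38  40  39  39  36  37  38  39
  40  40]
300 [118 114  77  49  60  72  69  50  49  55  48  44  40  41  39  36  38  39
  40  42]
301 [114 113  82  49  54  71  77  56  53  70  76  66  48  39  38  39  38  37
  43  42]
302 [115 114  90  57  53  72  75  55  52  71  77  70  53  41  40  37  39  42
  53  59]
303 [116 115 111  89  68  73  75  54  46  69  79  75  58  43  39  38  36  45
  84 107]
304 [116 115 118 114 105  89  77  56  47  70  80  80  61  45  42  41  40  57
 103 115]
305 [117 116 116 116 115  94  78  61  48  68  79  80  63  45  40  42  47  83
 111 117]
306 [116 116 115 116 115  97  83  66  49  67
[... 711 characters left out ...]
1 204 205 206 206
 205 205]
315 [115 115 117 118 118 119 118 109  84  90 154 193 203 204 204 205 204 206
 204 205]
316 [115 115 118 117 118 116 114  95  82 126 183 203 206 205 204 205 206 207
 206 204]
317 [117 117 117 117 117 117 106  86 104 164 196 203 204 204 203 204 205 205
 206 204]
0 (np.float64(295.31008847374926), np.float64(309.1152446004798))
0.005 (np.float64(295.1539505681813), np.float64(307.89658641985505))
0.01 (np.float64(294.9962674484311), np.float64(306.66530350264327))
0.015 (np.float64(294.83701700766403), np.float64(305.4212067897547))
0.02 (np.float64(294.676176734909), np.float64(304.1641035822706))
0.025 (np.float64(294.5137237063331), np.float64(302.89379745740325))
```

```bash

python3 -m jog '[{"translation":[0,0,0.15],"angular":[0,0,0]},{"translation":[0,0,0],"angular":[0,0,0]}]' | egrep 'eef|^force:'
python3 -m jog '[{"translation":[0,0,0.15],"angular":[0,0,0]},{"translation":[0,0,0],"angular":[0,0,0]}]' | egrep 'eef|^force:'
python3 -m jog '[{"translation":[0,0,0.15],"angular":[0,0,0]},{"translation":[0,0,0],"angular":[0,0,0]}]' | egrep 'eef|^force:'
```

```text
eef_pos: [0.3987, -0.0388, -0.0128]
force: [-1.1, -0.9, 0.2]
eef_pos: [0.3987, -0.0387, -0.0143]
force: [-0.4, -0.3, 0.4]
eef_pos: [0.3987, -0.0387, -0.0158]
force: [0.6, 0.5, 0.2]
```

```bash

python3 -m jog '[{"translation":[0,0,0.15],"angular":[0,0,0]},{"translation":[0,0,0],"angular":[0,0,0]}]' | egrep 'eef|^force:'
python3 -m jog '[{"translation":[0,0,0.15],"angular":[0,0,0]},{"translation":[0,0,0],"angular":[0,0,0]}]' | egrep 'eef|^force:'
python3 -m jog '[{"translation":[0,0,0.15],"angular":[0,0,0]},{"translation":[0,0,0],"angular":[0,0,0]}]' | egrep 'eef|^force:'
```

```text
eef_pos: [0.3987, -0.0387, -0.0173]
force: [-0.7, -0.4, 0.0]
eef_pos: [0.3987, -0.0388, -0.0188]
force: [-1.0, 0.5, -0.3]
eef_pos: [0.3987, -0.0387, -0.0203]
force: [-0.5, 0.0, -0.1]
```

```bash

python3 -m jog '[{"translation":[0,0,0.15],"angular":[0,0,0]},{"translation":[0,0,0],"angular":[0,0,0]}]' | egrep 'eef|^force:'
python3 -m jog '[{"translation":[0,0,0.15],"angular":[0,0,0]},{"translation":[0,0,0],"angular":[0,0,0]}]' | egrep 'eef|^force:'
python3 -m jog '[{"translation":[0,0,0.15],"angular":[0,0,0]},{"translation":[0,0,0],"angular":[0,0,0]}]' | egrep 'eef|^force:'
python3 tip.py | sed -n '1,2p;14,30p'
```

```text
eef_pos: [0.3987, -0.0388, -0.0218]
force: [1.2, -1.0, 0.0]
eef_pos: [0.3987, -0.0388, -0.0233]
force: [-0.7, 0.1, 0.5]
eef_pos: [0.3987, -0.0388, -0.0248]
force: [-0.3, 0.6, -0.3]
[ 0.39867205 -0.03873959 -0.02476069] [-0.29059129 -0.46023475 -0.64729851] [-1.000e-02 -4.068e+01  2.360e+01 -7.000e-02 -0.000e+00 -0.000e+00] (np.float64(296.0716296494309), np.float64(314.99173654631846))
296 [53 38 40 39 40 37 39 40 38 38 39 37 37 38 37 37 40 40 38 36]
304 [117 114 100  66  47  68  76  59  46  65  67  55  45  39  37  38  38  37
  38  40]
305 [115 115 111  75  47  69  76  60  47  69  76  74  58  42  37  38  38  36
  40  49]
306 [114 119 116  94  67  71  76  63  49  67  77  77  68  48  38  39  39  39
  58  82]
307 [118 116 116 114 100  84  76  68  51  59  73  79  72  51  39  37  38  46
  83 110]
308 [116 116 117 117 112 102  85  72  50  52  73  86  79  51  41  38  41  61
 102 117]
309 [117 116 117 117 115 105  89  79  54  52  74  86  78  55  43  42  48  84
 110 117]
310 [116 117 117 117 118 111  99  88  64  55  69  79  76  67  61  54  67 101
 115 121]
311 [117 117 118 116 117 116 116 109  90  70  73  78  78  89 116 119 109 115
 120 146]
312 [115 117 117 118 116 120 117 117 113  95  75  76  89 109 165 191 167 149
```

The near pad edge projects lower than the tip centre, so the tip is probably still above the counter. I'll continue down with small steps.

```bash

python3 -m jog '[{"translation":[0,0,0.2],"angular":[0,0,0]},{"translation":[0,0,0],"angular":[0,0,0]}]' | egrep 'eef|^force:'
python3 -m jog '[{"translation":[0,0,0.15],"angular":[0,0,0]},{"translation":[0,0,0],"angular":[0,0,0]}]' | egrep 'eef|^force:'
python3 -m jog '[{"translation":[0,0,0.15],"angular":[0,0,0]},{"translation":[0,0,0],"angular":[0,0,0]}]' | egrep 'eef|^force:'
```

```text
eef_pos: [0.3987, -0.0387, -0.0269]
force: [0.3, -0.8, 0.7]
eef_pos: [0.3987, -0.0388, -0.0283]
force: [0.6, 0.2, 0.0]
eef_pos: [0.3987, -0.0388, -0.0298]
force: [0.1, 0.2, 0.7]
```

```bash

python3 -m jog '[{"translation":[0,0,0.15],"angular":[0,0,0]},{"translation":[0,0,0],"angular":[0,0,0]}]' | egrep 'eef|^force:'
python3 -m jog '[{"translation":[0,0,0.15],"angular":[0,0,0]},{"translation":[0,0,0],"angular":[0,0,0]}]' | egrep 'eef|^force:'
python3 -m jog '[{"translation":[0,0,0.15],"angular":[0,0,0]},{"translation":[0,0,0],"angular":[0,0,0]}]' | egrep 'eef|^force:'
```

```text
eef_pos: [0.3987, -0.0388, -0.0313]
force: [-0.1, 0.4, 0.2]
eef_pos: [0.3987, -0.0388, -0.0328]
force: [0.1, 0.1, -0.6]
eef_pos: [0.3989, -0.0388, -0.0335]
force: [-4.3, 1.3, 15.7]
```

Contact comes at a reported z of −0.033, so true tip height is reported + 33 mm. That fits the fingers having passed over the panel. I'll rise to a true height of about 35 mm and check xy too.

```bash
python3 tip.py | sed -n '1p;16,40p'
python3 -c "
from h import *
S=snap('scene')
print(onz(S,294,313,0),onz(S,290,310,0),onz(S,297,313,0))"
python3 -m jog '[{"translation":[0,0,-1.2],"angular":[0,0,0]},{"translation":[0,0,-1.2],"angular":[0,0,0]},{"translation":[0,0,-1.2],"angular":[0,0,0]},{"translation":[0,0,0],"angular":[0,0,0]}]' | egrep 'eef|^force:|^t'
```

```text
[ 0.39890458 -0.0388136  -0.03344025] [-3.95598551  0.19093211 15.36188603] [ -0.27 -35.54  21.83  -1.66   0.07  -0.  ] (np.float64(296.4228935816781), np.float64(316.8945076183778))
306 [117 117 111  78  47  58  74  61  47  56  58  53  46  38  39  38  37  36
  39  40]
307 [115 115 115  91  58  52  68  71  51  57  72  75  65  49  40  38  37  38
  39  44]
308 [116 117 116 113  81  63  72  76  54  51  72  78  73  53  40  37  37  38
  46  70]
309 [115 117 116 116 101  87  80  77  55  50  71  79  75  55  40  39  39  41
  62 100]
310 [117 116 118 117 116 109  90  76  58  48  70  81  76  56  44  39  41  46
  86 113]
311 [118 117 117 118 117 114  97  82  59  49  69  79  80  61  45  40  44  66
 105 141]
312 [116 117 117 117 119 118 104  91  68  48  69  83  84  70  63  56  63  88
 124 183]
313 [116 118 118 119 119 118 115 109  85  58  70  94  94  90 119 126 128 123
 148 193]
314 [119 116 118 117 117 119 119 116  95  72  79 127 131 141 184 200 196 172
 190 205]
315 [116 117 117 118 119 118 119 110  84  85 132 181 189 195 203 206 205 203
 205 205]
316 [118 117 118 118 118 117 114  96  82 126 182 203 204 205 203 207 206 207
 206 206]
317 [117 118 118 118 118 116 105  87 104 163 197 206 205 205 203 205 206 206
 207 204]
[ 0.39088078 -0.04061727  0.        ] [ 0.3924325  -0.03109346  0.        ] [ 0.39354746 -0.04540951  0.        ]
t: 11.05
eef_pos: [0.3999, -0.0391, 0.0034]
force: [0.1, 0.6, -0.1]
```

xy agrees with the image, so the 33 mm offset is in height only. I'll tilt the wrist back 0.36 rad so the gripper body stays clear of the button, then push along the dryer's axis.

```bash

python3 -m jog '[{"translation":[0,0,0],"angular":[0,-0.12,0]},{"translation":[0,0,0],"angular":[0,-0.12,0]},{"translation":[0,0,0],"angular":[0,-0.12,0]},{"translation":[-0.94,0,0.35],"angular":[0,0,0]},{"translation":[-0.94,0,0.35],"angular":[0,0,0]},{"translation":[-0.94,0,0.35],"angular":[0,0,0]},{"translation":[-0.94,0,0.35],"angular":[0,0,0]}]' | egrep 'eef|^force:|^t|ori'
python3 -m jog '[{"translation":[-0.56,0,0.21],"angular":[0,0,0]},{"translation":[-0.56,0,0.21],"angular":[0,0,0]},{"translation":[-0.56,0,0.21],"angular":[0,0,0]},{"translation":[-0.56,0,0.21],"angular":[0,0,0]}]' | egrep 'eef|^force:|^t|ori'
python3 tip.py|head -1; python3 g.py .504 -.029 .005
```

```text
t: 11.63
eef_pos: [0.4413, -0.035, 0.0026]
orientation: [-0.053, 0.982, 0.009, 0.179]
force: [0.2, -0.9, 0.1]
t: 11.97
eef_pos: [0.4631, -0.0316, 0.0018]
orientation: [-0.054, 0.982, 0.01, 0.178]
force: [-1.7, -1.4, 0.4]
[ 0.4642251  -0.03181236  0.00213432] [ 0.80372771 -1.45162939  0.39425577] [  0.67 -34.65  22.42  -2.08   0.48  -0.11] (np.float64(309.8261335738191), np.float64(279.63635698595266))
t 12.0167 tool shift cm [-3.829 -0.152  1.137] tooly [-0.108  0.994 -0.   ] z [ 0.351  0.038 -0.936] F [ 0.804 -1.452  0.394]
```

```bash

python3 -m jog '[{"translation":[-0.56,0,0.21],"angular":[0,0,0]},{"translation":[-0.56,0,0.21],"angular":[0,0,0]},{"translation":[-0.56,0,0.21],"angular":[0,0,0]},{"translation":[-0.56,0,0.21],"angular":[0,0,0]},{"translation":[-0.56,0,0.21],"angular":[0,0,0]}]' | egrep 'eef|^force:|^t'
python3 - <<'E'
from h import *
T=snap('scene');save(T,'s7.png');b=cv2.resize(cv2.imread('pics/s7.png')[150:310,235:435],None,fx=3.5,fy=3.5,interpolation=2);cv2.imwrite('pics/c7.png',b)
E
```

```text
t: 12.43
eef_pos: [0.4925, -0.0285, 0.0019]
force: [-2.4, 0.1, -1.1]
```

View pics/c7.png

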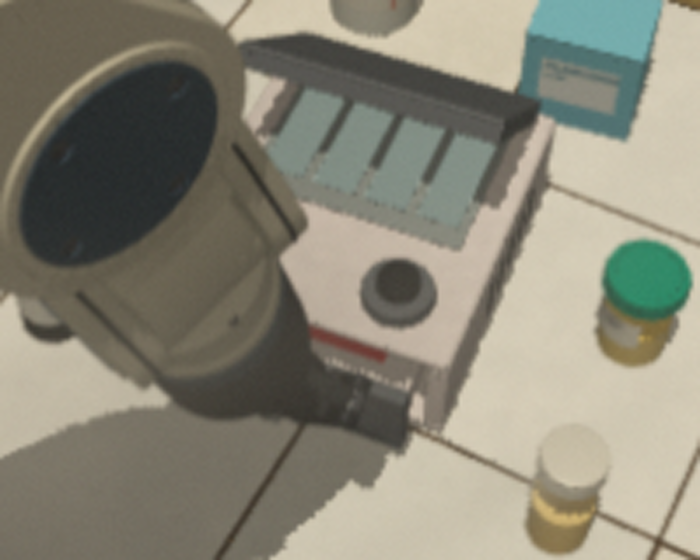

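The drawer is moving in. Its panel's right end is at (408,400), with about 20 mm to go, and the dryer is unmoved. I'll continue and watch the force.

```bash

python3 -m jog '[{"translation":[-0.47,0,0.18],"angular":[0,0,0]},{"translation":[-0.37,0,0.14],"angular":[0,0,0]},{"translation":[-0.28,0,0.1],"angular":[0,0,0]}]' | egrep 'eef|^force:|^t'
python3 -m jog '[{"translation":[-0.19,0,0.07],"angular":[0,0,0]},{"translation":[-0.09,0,0.04],"angular":[0,0,0]}]' | egrep 'eef|^force:|^t'
python3 -m jog '[{"translation":[-0.09,0,0.04],"angular":[0,0,0]},{"translation":[0,0,0],"angular":[0,0,0]}]' | egrep 'eef|^force:|^t'
```

```text
t: 12.73
eef_pos: [0.5045, -0.0273, 0.0021]
force: [-1.3, -0.9, -0.1]
t: 12.9
eef_pos: [0.5057, -0.0271, 0.0015]
force: [-15.3, -3.9, 13.0]
t: 13.07
eef_pos: [0.5056, -0.027, 0.0012]
force: [-15.9, -3.6, 10.7]
```

```bash

python3 -m jog '[{"translation":[0.94,0,-0.35],"angular":[0,0,0]},{"translation":[2.8,0,-1.05],"angular":[0,0,0]},{"translation":[2.8,0,-1.05],"angular":[0,0,0]},{"translation":[2.8,0,-1.05],"angular":[0,0,0]},{"translation":[0,0,0],"angular":[0,0.12,0]},{"translation":[0,0,0],"angular":[0,0.12,0]},{"translation":[0,0,0],"angular":[0,0.12,0]},{"translation":[0,0,-4],"angular":[0,0,0]},{"translation":[0,0,-4],"angular":[0,0,0]},{"translation":[0,0,-4],"angular":[0,0,0]},{"translation":[0,0,-4],"angular":[0,0,0]},{"translation":[0,0,-3],"angular":[0,0,0]}]' | egrep 'eef|^force:|^t|ori'
python3 - <<'E'
from h import *
T=snap('scene');save(T,'s8.png');U=snap('top');save(U,'t8.png')
a=cv2.resize(cv2.imread('pics/t8.png')[145:280,255:430],None,fx=2.2,fy=2.2,interpolation=2)
b=cv2.resize(cv2.imread('pics/s8.png')[150:310,235:435],None,fx=2,fy=2,interpolation=2)
c=np.zeros((320,785,3),np.uint8);c[:297,:385]=a;c[:320,385:785]=b;cv2.imwrite('pics/c8.png',c)
# motion check of bystanders/dryer vs start, per region
for n,(x0,y0,x1,y1) in dict(cup=(395,178,418,200),jar=(405,234,425,252),bottle=(266,240,290,264),cover=(303,155,376,205)).items():
    p=cv2.imread('pics/top0.png')[y0:y1,x0:x1].astype(np.float32).mean(2);q=cv2.imread('pics/t8.png')[y0:y1,x0:x1].astype(np.float32).mean(2)
    print(n,cv2.phaseCorrelate(p,q))
E
```

```text
t: 14.07
eef_pos: [0.4095, -0.0377, 0.195]
orientation: [-0.054, 0.999, -0.0, 0.001]
force: [0.3, -0.3, -1.0]
cup ((-0.011192915834127959, -0.054267010222940115), 0.9872641207443343)
jar ((-0.0842391716906814, -0.0883427669525787), 1.0021675520473057)
bottle ((0.04255928490827898, -0.01598438547294556), 0.9861876252624724)
cover ((0.45294836025820473, -0.05729040512926176), 0.819865966796875)
```

View pics/c8.png

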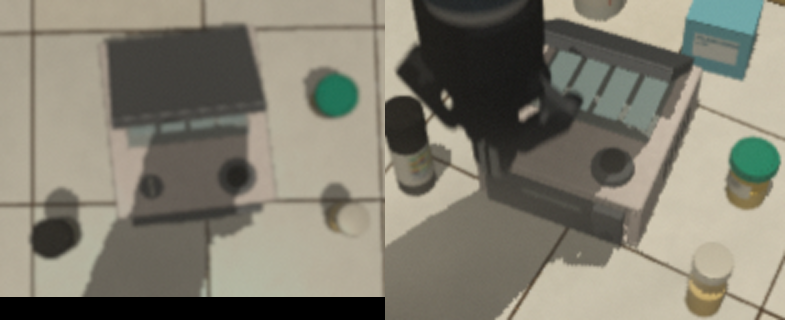

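The drawer is home and flush, with its panel line at (135–262, 215) in the left half. Cup, jar and bottle are unmoved. Next I'll go above the cover, 15 mm behind its free edge.

```bash
python3 g.py .623 -.016 .195
python3 -m jog '[{"translation":[-3.5,0,0],"angular":[0,0,0]},{"translation":[-3.5,0,0],"angular":[0,0,0]},{"translation":[-3.5,0,0],"angular":[0,0,0]},{"translation":[-3.5,0,0],"angular":[0,0,0]},{"translation":[-3.5,0,0],"angular":[0,0,0]},{"translation":[-3.5,0,0],"angular":[0,0,0]},{"translation":[0,0,2],"angular":[0,0,0]},{"translation":[0,0,2],"angular":[0,0,0]},{"translation":[0,0,2],"angular":[0,0,0]},{"translation":[0,0,0],"angular":[0,0,0]}]' | egrep 'eef|^force:|^t|ori';python3 g.py .623 -.016 .12
```

```text
t 14.1667 tool shift cm [-21.278  -0.074   0.332] tooly [-0.108  0.994 -0.003] z [ 0.009 -0.002 -1.   ] F [ 0.367 -0.124  0.015]
t: 15.0
eef_pos: [0.6159, -0.0146, 0.1271]
orientation: [-0.054, 0.999, 0.001, -0.003]
force: [-0.4, -0.2, -0.6]
t 15.0 tool shift cm [-0.699 -0.218  0.706] tooly [-0.108  0.994  0.002] z [-0.006  0.001 -1.   ] F [-0.382 -0.242 -0.583]
```

```bash
python3 -m jog '[{"translation":[-0.7,-0.2,0],"angular":[0,0,0]},{"translation":[0,0,0.5],"angular":[0,0,0]},{"translation":[0,0,0.5],"angular":[0,0,0]},{"translation":[0,0,0.5],"angular":[0,0,0]},{"translation":[0,0,0.5],"angular":[0,0,0]},{"translation":[0,0,0.5],"angular":[0,0,0]}]' | egrep 'eef|^force:|^t'
python3 -m jog '[{"translation":[0,0,0.5],"angular":[0,0,0]},{"translation":[0,0,0.5],"angular":[0,0,0]},{"translation":[0,0,0.5],"angular":[0,0,0]},{"translation":[0,0,0.5],"angular":[0,0,0]}]' | egrep 'eef|^force:|^t'
```

```text
t: 15.5
eef_pos: [0.6249, -0.0163, 0.1069]
force: [-0.5, 0.5, 2.2]
t: 15.83
eef_pos: [0.6248, -0.0162, 0.0864]
force: [-0.6, 0.8, 2.9]
```

The contact force is 2–3 N, as expected for the hinge. Continuing down to shut, which should be at a reported z of about 0.054.

```bash
python3 -m jog '[{"translation":[0,0,0.5],"angular":[0,0,0]},{"translation":[0,0,0.5],"angular":[0,0,0]},{"translation":[0,0,0.5],"angular":[0,0,0]},{"translation":[0,0,0.5],"angular":[0,0,0]},{"translation":[0,0,0.5],"angular":[0,0,0]}]' | egrep 'eef|^force:|^t'
python3 -m jog '[{"translation":[0,0,0.3],"angular":[0,0,0]},{"translation":[0,0,0.2],"angular":[0,0,0]}]' | egrep 'eef|^force:|^t'
python3 -m jog '[{"translation":[0,0,0.2],"angular":[0,0,0]},{"translation":[0,0,0],"angular":[0,0,0]}]' | egrep 'eef|^force:|^t'
```

```text
t: 16.25
eef_pos: [0.6247, -0.0162, 0.0613]
force: [-1.2, 0.3, 1.9]
t: 16.42
eef_pos: [0.6246, -0.0162, 0.0562]
force: [-0.6, 0.0, 0.7]
t: 16.58
eef_pos: [0.6248, -0.0162, 0.0545]
force: [0.6, -0.5, 0.6]
```

```bash
python3 -m jog '[{"translation":[0,0,0.15],"angular":[0,0,0]},{"translation":[0,0,0],"angular":[0,0,0]}]' | egrep 'eef|^force:|^t'
python3 -m jog '[{"translation":[0,0,0.15],"angular":[0,0,0]},{"translation":[0,0,0],"angular":[0,0,0]}]' | egrep 'eef|^force:|^t'
```

```text
t: 16.75
eef_pos: [0.6251, -0.0162, 0.0537]
force: [-0.1, -0.2, 0.5]
t: 16.92
eef_pos: [0.6252, -0.0163, 0.0535]
force: [-4.5, 0.6, 12.8]
```

The cover is shut: it stops firmly at a reported 0.0535, which is true 0.087 as specified. Lifting off and going over to the button.

```bash
python3 -m jog '[{"translation":[0,0,-2],"angular":[0,0,0]},{"translation":[0,0,-2],"angular":[0,0,0]},{"translation":[0,0,-2],"angular":[0,0,0]},{"translation":[2.8,-1.5,0],"angular":[0,0,0]},{"translation":[2.8,-1.5,0],"angular":[0,0,0]},{"translation":[2.8,-1.5,0],"angular":[0,0,0]},{"translation":[0,0,0],"angular":[0,0,0]}]' | egrep 'eef|^force:|^t'
python3 g.py .546 -.07 .07
python3 - <<'E'
from h import *
T=snap('scene');save(T,'s9.png');c=cv2.imread('pics/s9.png')
u=[proj(T,[.547+.02*np.cos(a),-.07+.02*np.sin(a),.084]) for a in np.linspace(0,6.28,9)]
g=c.max(2)[225:242,335:362];print(proj(T,[.546,-.07,.093]));print(g)
E
```

```text
t: 17.5
eef_pos: [0.5425, -0.0718, 0.1122]
force: [1.4, 0.4, 1.1]
t 17.5 tool shift cm [-0.373  0.143  4.215] tooly [-0.106  0.994 -0.   ] z [-0.002 -0.001 -1.   ] F [1.372 0.407 1.113]
(np.float64(348.8241415674659), np.float64(228.9670680313176))
[[107 106 107 105 108 104  93  77  68  60  55  50  51  49  49  50  53  58
   67  85  93 100 107 107 108 110 107]
 [107 108 107 108 103  95  73  65  59  53  49  47  49  49  52  48  49  51
   55  62  73  85 104 108 109 108 109]
 [106 106 106 105  97  76  64  62  56  51  50  49  49  50  51  49  51  51
   49  55  63  70  94 108 108 108 110]
 [106 104 105  99  80  66  63  60  51  51  50  50  51  50  51  52  51  51
   50  53  61  64  75  97 107 107 110]
 [106 106 104  88  69  64  63  59  52  51  52  50  52  52  50  51  51  52
   51  54  61  63  67  79 106 108 109]
 [108 106 101  80  67  65  65  60  53  53  53  51  53  52  51  52  51  52
   52  53  57  67  65  72 100 113 115]
 [107 108 103  75  68  65  65  60  51  52  52  54  52  53  50  53  52  53
   52  52  64  74  77  81  98 141 148]
 [106 107  98  72  67  67  65  61  53  51  54  54  53  52  5
[... 370 characters left out ...]
  92  85 108 180 185]
 [106 109 105  79  67  67  67  68  68  67  63  61  58  58  59  59  61  73
   80  91  94  92  87  77 114 176 187]
 [109 109 106  86  71  65  70  67  67  66  67  67  66  64  65  67  79  91
   92  95  92  89  79  85 144 182 186]
 [108 110 108  96  77  68  68  69  66  69  68  69  68  70  67  78  90  94
   91  91  86  78  74 120 176 186 187]
 [107 107 106 105  94  75  67  66  68  69  67  68  68  70  74  90  90  93
   87  81  72  77  92 158 182 187 188]
 [107 110 107 106 104  89  72  68  67  68  68  68  70  71  74  85  83  83
   75  72  76  99 138 179 186 186 186]
 [107 109 108 106 109 108  87  78  69  68  68  69  70  74  75  72  75  72
   74  79 101 149 178 185 187 187 187]]
```

The button's dark disc centres at about (348.7,229.5) and the prediction is (348.8,229.0), so the position holds. Descending.

```bash
python3 -m jog '[{"translation":[-0.4,0.15,0],"angular":[0,0,0]},{"translation":[0,0,1.5],"angular":[0,0,0]},{"translation":[0,0,1.5],"angular":[0,0,0]},{"translation":[0,0,1],"angular":[0,0,0]},{"translation":[0,0,0.5],"angular":[0,0,0]},{"translation":[0,0,0],"angular":[0,0,0]}]' | egrep 'eef|^force:|^t'
python3 -m jog '[{"translation":[0,0,0.3],"angular":[0,0,0]},{"translation":[0,0,0.3],"angular":[0,0,0]},{"translation":[0,0,0],"angular":[0,0,0]}]' | egrep 'eef|^force:|^t'
python3 -m jog '[{"translation":[0,0,0.2],"angular":[0,0,0]},{"translation":[0,0,0],"angular":[0,0,0]}]' | egrep 'eef|^force:|^t'
```

```text
t: 18.05
eef_pos: [0.55, -0.0676, 0.0656]
force: [0.7, 0.2, -0.1]
t: 18.3
eef_pos: [0.5502, -0.0681, 0.0608]
force: [0.0, -0.2, -0.8]
t: 18.47
eef_pos: [0.5503, -0.0682, 0.0591]
force: [1.0, -0.1, 0.7]
```

```bash
python3 -m jog '[{"translation":[0.2,0,0.2],"angular":[0,0,0]},{"translation":[0,0,0.1],"angular":[0,0,0]},{"translation":[0,0,0],"angular":[0,0,0]}]' | egrep 'eef|^force:|^t'
python3 -m jog '[{"translation":[0,0,0.2],"angular":[0,0,0]},{"translation":[0,0,0],"angular":[0,0,0]}]' | egrep 'eef|^force:|^t'
python3 -m jog '[{"translation":[0,0,0.2],"angular":[0,0,0]},{"translation":[0,0,0],"angular":[0,0,0]}]' | egrep 'eef|^force:|^t'
```

```text
t: 18.72
eef_pos: [0.5483, -0.0685, 0.0561]
force: [2.4, -0.2, 2.6]
t: 18.88
eef_pos: [0.5483, -0.0685, 0.0545]
force: [0.0, -0.7, 8.2]
t: 19.05
eef_pos: [0.5485, -0.0686, 0.0542]
force: [-6.5, 0.8, 23.7]
```

The button bottoms out at the expected height with a clear stop. Releasing, backing off and checking that nothing shifted.

```bash
python3 -m jog '[{"translation":[0,0,-0.5],"angular":[0,0,0]},{"translation":[0,0,-2],"angular":[0,0,0]},{"translation":[0,0,-4],"angular":[0,0,0]},{"translation":[0,0,-4],"angular":[0,0,0]},{"translation":[3,0,-2],"angular":[0,0,0]},{"translation":[3,0,0],"angular":[0,0,0]},{"translation":[3,0,0],"angular":[0,0,0]},{"translation":[3,0,0],"angular":[0,0,0]},{"translation":[3,0,0],"angular":[0,0,0]},{"translation":[0,0,0],"angular":[0,0,0]}]' | egrep 'eef|^force:|^t'
python3 - <<'E'
from h import *
U=snap('top');save(U,'t10.png');f=cv2.imread('pics/t10.png');f0=cv2.imread('pics/top0.png')
for n,(x0,y0,x1,y1) in dict(cup=(395,178,418,200),jar=(405,234,425,252),bottle=(266,240,290,264),button=(352,214,374,236)).items():
    p,q=[i[y0:y1,x0:x1].astype(np.float32).mean(2) for i in(f0,f)];print(n,cv2.phaseCorrelate(p,q))
# cover: dark blob
g=f.max(2)[150:240,295:385];m=((g<80)).astype(np.uint8)
k,_,s,c=cv2.connectedComponentsWithStats(m)
for i in range(1,k):
    if s[i,4]>60:
        mm=np.argwhere(_==i)[:,::-1].astype(np.float32)+[295,150];b=cv2.boxPoints(cv2.minAreaRect(mm.astype(np.float32)))
        print(s[i],[onz(U,*p,.087).round(3)[:2].tolist() for p in b])
O=np.array([.608,-.018,0]);X=np.array([.9944,.1058,0]);Y=np.array([-.1058,.9944,0])
print('expect shut',[(O+a*X+b*Y).round(3)[:2].tolist() for a in(-.031,.087) for b in(-.075,.075)])
# drawer red visible?
r=f[235:285,300:390].astype(int);print('red px',((r[...,2]-r[...,1])>40).sum(), ((f0[235:285,300:390].astype(int)[...,2]-f0[235:285,300:390].astype(int)[...,1])>40).sum())
E
```

```text
t: 19.88
eef_pos: [0.3941, -0.0839, 0.1767]
force: [1.7, -0.0, 1.2]
cup ((-0.04879938207236201, -0.01211308986915327), 0.9993743654340506)
jar ((-0.048155342892641784, -0.044537223582915786), 1.00629803372754)
bottle ((0.06239842207254398, 0.03231937420891562), 0.9880746704422765)
button ((0.0012455090845850947, 0.1476616294331361), 0.9288827872110738)
[ 52  50  24  12 168] [[0.579, -0.032], [0.604, -0.032], [0.604, -0.085], [0.578, -0.084]]
[ 59  67  18  17 231] [[0.547, -0.04], [0.573, -0.067], [0.546, -0.093], [0.521, -0.066]]
expect shut [[0.585, -0.096], [0.569, 0.053], [0.702, -0.083], [0.687, 0.066]]
red px 0 2
```

```bash
python3 - <<'E'
from h import *
U=snap('top');f=cv2.imread('pics/t10.png')
for y in (-.04,0.0,.03):
  r=[]
  for a in np.arange(-.12,.11,.005):
    P=np.array([.608,-.018,.087])+a*np.array([.9944,.1058,0])+y*np.array([-.1058,.9944,0])
    u,v=proj(U,P);r.append((round(a*1000),int(f[int(round(v)),int(round(u))].max())))
  print(y,r)
E
```

```text
-0.04 [(-120, 102), (-115, 104), (-110, 102), (-105, 79), (-100, 56), (-95, 73), (-90, 98), (-85, 73), (-80, 56), (-75, 40), (-70, 37), (-65, 38), (-60, 38), (-55, 48), (-50, 58), (-45, 86), (-40, 103), (-35, 100), (-30, 62), (-25, 58), (-20, 56), (-15, 62), (-10, 81), (-5, 90), (0, 89), (5, 88), (10, 89), (15, 88), (20, 87), (25, 88), (30, 88), (35, 88), (40, 87), (45, 87), (50, 86), (55, 87), (60, 87), (65, 87), (70, 87), (75, 86), (80, 85), (85, 77), (90, 77), (95, 136), (100, 171), (105, 173)]
0.0 [(-120, 102), (-115, 101), (-110, 98), (-105, 70), (-100, 54), (-95, 71), (-90, 99), (-85, 99), (-80, 100), (-75, 100), (-70, 100), (-65, 99), (-60, 100), (-55, 101), (-50, 102), (-45, 111), (-40, 126), (-35, 153), (-30, 116), (-25, 90), (-20, 90), (-15, 90), (-10, 91), (-5, 91), (0, 89), (5, 89), (10, 89), (15, 89), (20, 89), (25, 88), (30, 88), (35, 88), (40, 86), (45, 87), (50, 86), (55, 85), (60, 86), (65, 86), (70, 86), (75, 85), (80, 85), (85, 97), (90, 116), (95, 105), (100, 166), (105, 172)]
0.03 [(-120, 107), (-115, 108), (-110, 106), (-105, 81), (-100, 58), (-95, 71), (-90, 146), (-85, 178), (-80, 180), (-75, 179), (-70, 179), (-65, 179), (-60, 180), (-55, 179), (-50, 178), (-45, 177), (-40, 178), (-35, 165), (-30, 104), (-25, 91), (-20, 91), (-15, 91), (-10, 90), (-5, 90), (0, 89), (5, 89), (10, 88), (15, 89), (20, 88), (25, 89), (30, 88), (35, 87), (40, 88), (45, 88), (50, 87), (55, 87), (60, 88), (65, 85), (70, 86), (75, 85), (80, 85), (85, 92), (90, 122), (95, 96), (100, 125), (105, 174)]
```

The cover edge lies at −31 mm and the drawer panel at −95 to −105 mm, exactly the shut values, and the dryer has not moved. Handing in.

```bash
python3 -c "
from rig import bot
print(bot.close_job())"
```

```text
the job is handed in; nothing more can be done
None
```

I pushed the drawer home, then the cover shut, then pressed the start button fully down; camera checks showed no shift of the dryer, cup, jar or bottle, and I handed the job in at about 20 s of the 48 s allowed (no verdict came back).

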